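# Release a batch of ball seals from the bench hopper

## Task

Push the collecting tray fully home against its stop under the hopper's spout. Then press the hopper's hand lever down so that the linked lid lifts, keep it down until all five ball seals have rolled out into the tray, and ease the lever back up slowly under your fingers, over a few seconds, so that the lid comes down shut without dropping or slamming. Only push and press: do not pick up the tray, do not touch the seals or the lid itself, and leave the disc, box and marker alone.

Things in the scene. Friction and masses are not known exactly. Their poses are not given: they have to be found in the camera images.
- hopper: grey sheet-metal bench hopper, fixed. Origin on the table top midway between its side plates; -x is its front, where seals come out. Housing 133 mm wide, 160 high, x -54 (spout lip, 68 mm up) to +155 mm. In front the 3 mm base plate (to x -200) is a slide for the tray: rails 14 mm high at y +-65 mm, ending at a stop tab across the slide, front face x = -28 mm. Hand lever on the +y side
- tray: loose open collecting tray, cream plastic, 95 (x) x 122 (y) x 42 mm high, walls 4 mm, about 0.18 kg, lying in the hopper's slide with 2.5 mm play each side. Origin: centre of underside (3 mm above the table); axes as the hopper's. Starts 35 to 65 mm short of home; fully home when its rear (+x) wall rests on the stop tab, origin at hopper x = -75.5 mm
- tray_front (a point): middle of the outer face of the tray's front (-x) wall, 21 mm above its underside; where to push it toward hopper +x. The slide's base plate is 3 mm thick
- lever_pad (a point): middle of the top of the black rubber pad (42 x 34 mm) on the end of the hand lever, at hopper x -60, y +160 mm; 136 mm above the table at rest (lid shut), 54 mm lower on the lever's down stop (lid fully open), on an arc 12 mm toward hopper -x about a pivot at hopper x +150 mm, height 60 mm. Free table below. Spring and lid push it up with 2 to 5 N: let go, it flies up and the lid slams
- lid_turn (a joint): lid over the hopper's mouth, hinged along its top edge (hopper x = +31 mm, height 156 mm), rad: 0 = shut, about 0.9 = fully open (roughly level). Linked to the lever by the push rod, opening in step with the pad's way down. Seals pass from about 0.4
- lid: the lid's panel, steel frame 136 x 118 mm with a clear window; origin on the hinge line. It is moved only through the lever
- lid_edge (a point): middle of the lid's lower free edge, 118 mm from the hinge
- disc_00: cream moulded disc lid lying loose on the table, 112 mm across, 12 mm high, bystander; origin: centre of underside
- kraft_box: small kraft cardboard box standing loose, 34 x 46 x 56 mm high, bystander; origin: centre of underside
- marker_black: felt marker lying loose, 128 x 13 x 15 mm, bystander; origin: centre of underside
- seal_1: yellow ball seal, 26 mm across, 12 g, loose; origin at its centre. One of five alike that rest on the hopper's sloping floor (22 degrees, down to the front) behind the shut lid and roll out by themselves when it opens
- seal_2: yellow ball seal, 26 mm across, 12 g, loose; origin at its centre. One of five alike that rest on the hopper's sloping floor (22 degrees, down to the front) behind the shut lid and roll out by themselves when it opens
- seal_3: yellow ball seal, 26 mm across, 12 g, loose; origin at its centre. One of five alike that rest on the hopper's sloping floor (22 degrees, down to the front) behind the shut lid and roll out by themselves when it opens
- seal_4: yellow ball seal, 26 mm across, 12 g, loose; origin at its centre. One of five alike that rest on the hopper's sloping floor (22 degrees, down to the front) behind the shut lid and roll out by themselves when it opens
- seal_5: yellow ball seal, 26 mm across, 12 g, loose; origin at its centre. One of five alike that rest on the hopper's sloping floor (22 degrees, down to the front) behind the shut lid and roll out by themselves when it opens
Things that resemble listed ones, but are neither listed nor needed, are in the scene too. Leave any red look-alike of the tray alone.

How it is judged (in metres and radians):
On the way, in this order (a step that is already met when the one before it is completed fails the run):
1. the tray is fully home against its stop, the lid still shut (x of tray in the frame of hopper above -0.0795 m and value of joint lid_turn below 0.1 rad), for 0.2 s.
2. with the lever held down and the lid open, all five seals are in the tray (value of joint lid_turn above 0.3 rad and x of tray in the frame of hopper above -0.0795 m and x of seal_1 in the frame of tray between -0.0475 and 0.0475 m and y of seal_1 in the frame of tray between -0.061 and 0.061 m and z of seal_1 in the frame of tray between 0 and 0.042 m and x of seal_2 in the frame of tray between -0.0475 and 0.0475 m and y of seal_2 in the frame of tray between -0.061 and 0.061 m and z of seal_2 in the frame of tray between 0 and 0.042 m and x of seal_3 in the frame of tray between -0.0475 and 0.0475 m and y of seal_3 in the frame of tray between -0.061 and 0.061 m and z of seal_3 in the frame of tray between 0 and 0.042 m and x of seal_4 in the frame of tray between -0.0475 and 0.0475 m and y of seal_4 in the frame of tray between -0.061 and 0.061 m and z of seal_4 in the frame of tray between 0 and 0.042 m and x of seal_5 in the frame of tray between -0.0475 and 0.0475 m and y of seal_5 in the frame of tray between -0.061 and 0.061 m and z of seal_5 in the frame of tray between 0 and 0.042 m), for 0.2 s.
At the end, for the whole second after the job is handed in: tray home within 4 mm, all five seals inside it, lid shut (under 0.04 rad), tray at rest, robot clear of everything (x of tray in the frame of hopper above -0.0795 m and x of seal_1 in the frame of tray between -0.0475 and 0.0475 m and y of seal_1 in the frame of tray between -0.061 and 0.061 m and z of seal_1 in the frame of tray between 0 and 0.042 m and x of seal_2 in the frame of tray between -0.0475 and 0.0475 m and y of seal_2 in the frame of tray between -0.061 and 0.061 m and z of seal_2 in the frame of tray between 0 and 0.042 m and x of seal_3 in the frame of tray between -0.0475 and 0.0475 m and y of seal_3 in the frame of tray between -0.061 and 0.061 m and z of seal_3 in the frame of tray between 0 and 0.042 m and x of seal_4 in the frame of tray between -0.0475 and 0.0475 m and y of seal_4 in the frame of tray between -0.061 and 0.061 m and z of seal_4 in the frame of tray between 0 and 0.042 m and x of seal_5 in the frame of tray between -0.0475 and 0.0475 m and y of seal_5 in the frame of tray between -0.061 and 0.061 m and z of seal_5 in the frame of tray between 0 and 0.042 m and value of joint lid_turn below 0.04 rad and linear speed of tray below 0.02 m/s); the robot touches nothing.
It fails at once if the lid drops: it closes faster than 1.5 rad/s (18 cm/s at its edge) (velocity of joint lid_turn below -1.5 rad/s).
It fails at once if the lid is pushed by the robot itself instead of by its lever (contact force between any of the fingers, the arm and lid above 1 N).
It fails at once if the robot touches a seal (contact force between any of the fingers, the arm and seal_1 above 0.3 N or contact force between any of the fingers, the arm and seal_2 above 0.3 N or contact force between any of the fingers, the arm and seal_3 above 0.3 N or contact force between any of the fingers, the arm and seal_4 above 0.3 N or contact force between any of the fingers, the arm and seal_5 above 0.3 N).
It fails at once if the tray is lifted out of its slide or tipped (more than 10 mm or 0.2 rad) (z of tray in the frame of hopper above 0.013 m or angle between tray's own z axis and vertical above 0.2 rad).
It fails at once if the disc, the box or the marker is moved by more than 20 mm (distance of any of disc_00, kraft_box, marker_black from where it was at the start of the episode above 0.02 m).
It also fails if it takes over 54 s, if anything falls off the work surface, if the arm or the gripper's body presses on something with over 40 N, if the wrist force passes 120 N, or if a joint passes its speed limit or range.

## Robot

A 7-joint arm with a two-finger parallel gripper is mounted at the origin on a cart in front of the work surface, level with it; the furniture and walls round the work are solid. World frame = base frame: x ahead of the robot, y to its left, z up, the work surface at z = 0. Lengths are in mm, angles in rad, forces in N, time in s.
With the tool pointing down it reaches from about 425 to 1025 mm from the base axis. Payload 9.4 kg.
Tool frame: the origin (TCP) lies midway between the tips of the shut fingers; the grasp point (between the pads) lies r.grip_point_offset behind it (r.grip_point_offset is the distance from the TCP to the grasp point, in mm); z points along the fingers, y is the line along which they close (so a half turn about z gives the same grasp; the last joint's range is limited). The gripper opens to 85 mm and grips with 20 to 120 N. Pads are 22 mm wide; open, the fingers measure 114 mm over their backs; the gripper's body (76 mm by 85 mm) begins 54 mm behind the grasp point. The pads swing forward as they close: fully open they stand 13 mm farther back than shut.
Start: joints at [-1.265, 0.599, -0.003, 1.599, 0.002, 0.943, -0.08], TCP at [270.805, 672.524, 231.275] pointing down, gripper open.
Joint ranges: [-2.57, 2.57], [-0.35, 1.97], [-1.29, 1.29], [0.11, 2.56], [-1.05, 4.19], [0.11, 1.86], [-2.63, 2.63]. Speed limits (rad/s): [2.22, 2.22, 3.01, 3.01, 3.14, 3.14, 3.14].

## Interface

Orientations are given as [roll, pitch, yaw] about the fixed x, y, z axes, in that order (R = Rz(yaw) Ry(pitch) Rx(roll)).
In Python, from bench import monitor, grab_frame, order, nets, r gives the robot as it stands. The module is installed in compiled form; this text tells all that it offers.
- The arm moves only by the shell command python3 -m jog 'ROWS'. ROWS is JSON, one flat list of numbers, 5 for each row, row after row: the opening, from 0 (shut) to 1 (fully open), then the shift along the tool's x, y, z in cm, then the turn about the tool's z in degrees. A call has 1 to 12 rows; each row shifts and turns the commanded pose from where the row before left it, along the tool's axes as they then stand; what a row does not reach is not made up. A row lasts 1/8 s, in which the tool goes at most 62.5 mm and 10.7 degrees, less where a joint would pass 70% of its speed; a pose out of reach is approached as far as the arm can. A call is refused whole if a number of a shift passes 6.25 or a number of a turn 10.7, either way. A call with a gripper value outside its range is refused whole. The fingers move at their own pace and stop on an object; the grip force is fixed at half the most. Time passes only in rows, so rows that do not move let the fingers close. It gives the time, the measured TCP pose, the force, the opening and the grip force at its end, in the units of the state.
- monitor.state(): the state, without advancing time (a new reading comes with each control period).
- grab_frame(name): name is "scene" or "top" or "wrist"; returns a dict with "image" (480x640x3 uint8, red, green, blue), "z_map" (480x640 float32, mm along the optical axis (not along the pixel's ray), 0 where there is no reading), "fx", "fy", "cx", "cy" (pixels), "world_to_cam" (4x4, takes a point from world to camera coordinates). Camera axes: x right, y down, z forward; pixel columns grow to the right and rows downward; lengths in mm; the calibration is good to about 2 mm. A picture is of the moment at which its call begins.
- order.close_job(): hands the job in; it is judged then, once.
Trained networks look in a picture, given as the dict that the camera call returned (one of the last four; its "shot" number tells which), for a name from the list of things; names that differ only in an ending like _2 or _b are one class to them, and where a whole thing is asked for, a point or a joint stands for the part that bears it (a point fixed in the world has none). Each returns a list of dicts, best first, with "conf" (0 to 1); they miss things now and then, are a little off and sometimes report something else, mostly with a low value. They report only what shows in the picture. A call takes as long as a camera call. They do not tell look-alikes from the thing itself.
- nets.spot_in(picture, thing): "uv" ([column, row] in pixels, amid what is visible of it).
The state is a dict: "time_s": time; "joint_positions": joint angles; "joint_vel": joint speeds; "joint_efforts": joint torques, N m; "eef_pos": TCP position; "ee_rot": TCP orientation; "ft_force": force on the tool from outside, world axes, zero at the start; "ft_torque": the same for the moment, N m; "grip_width": finger opening in mm; "gripper_force": force on a finger pad.
Only numpy, scipy, OpenCV 4.12 (cv2) and the standard library are available. Lean on these libraries where they do the work, as an engineer would, in place of code of your own. Each camera call takes 0.05 s, during which the arm holds its last target. There are 200 camera calls.

## Working session

There is one attempt and no reset: what is moved stays moved. The work goes in short steps, Python scripts to look and compute and a shell command to move; the robot and the scene stay as the last step left them, time stands still between calls to the robot, and variables do not carry over. Pictures are saved under pics/ and viewed, at most 10 in all, crops included, and the job is handed in when it is done.

```bash
mkdir -p pics
cat > h.py <<'E'
import numpy as np, cv2
from bench import monitor, grab_frame, order, nets, r
def px2w(p,u,v,z=None):
    # world point from depth (z None) or on plane of height z
    T=np.linalg.inv(p["world_to_cam"]); d=np.array([(u-p["cx"])/p["fx"],(v-p["cy"])/p["fy"],1])
    if z is None:
        a=p["z_map"][int(v)-2:int(v)+3,int(u)-2:int(u)+3]; a=a[a>0]; s=np.median(a) if a.size else np.nan
    else: s=(z-T[2,3])/(T[:3,:3]@d)[2]
    return T[:3,:3]@(d*s)+T[:3,3]
def save(p,n): cv2.imwrite(f"pics/{n}.png",p["image"][:,:,::-1])
E
python3 - <<'E'
from h import *
np.set_printoptions(precision=1,suppress=True)
for c in("scene","top"):
    p=grab_frame(c); save(p,c+"0")
    for t in("hopper","tray","tray_front","lever_pad","lid_edge","disc_00","kraft_box","marker_black","seal_1"):
        for d in nets.spot_in(p,t)[:3]: print(c,t,np.array(d["uv"]),round(d["conf"],2),px2w(p,*d["uv"]))
s=monitor.state();print(s["time_s"],s["eef_pos"],s["ee_rot"],s["ft_force"],r.grip_point_offset)
E
```

```text
scene hopper [358.2 211.1] 0.92 [668.9 -35.3 129.1]
scene hopper [345.6 208.5] 0.35 [660.5  -1.  119.5]
scene tray [259.3 321.6] 0.89 [345.3 -49.1   4.9]
scene tray [309.7 254.4] 0.72 [562.7  24.7   7.7]
scene tray_front [263.2 317. ] 0.81 [359.5 -45.3   5.3]
scene tray_front [309.1 256. ] 0.78 [556.5  19.8  10.4]
scene lever_pad [302.3 179.8] 0.68 [654.9 152.3 118.6]
scene lever_pad [352.5 363.9] 0.5 [ 424.3 -269.9    2.7]
scene lid_edge [342.3 207.1] 0.69 [660.1  10.  116.9]
scene disc_00 [350.9 363.5] 0.89 [ 422.3 -267.     3. ]
scene kraft_box [225.9 221.2] 0.57 [460.5 231.6  44.9]
scene marker_black [402.4 387.4] 0.79 [ 456.1 -382.3   12.5]
top hopper [277.8 161.1] 0.71 [691.8   0.2 147.9]
top tray [277.2 239.6] 0.97 [553.7  14.4   6.6]
top tray [312.3 336. ] 0.87 [348.8 -55.1   2.6]
top tray_front [279.3 242.7] 0.84 [547.   10.1   6. ]
top lever_pad [204.8 182.1] 0.69 [661.  142.5 115.9]
top lid_edge [277.1 176.7] 0.66 [666.9   3.8 124.2]
top disc_00 [413.3 294.8] 0.63 [ 429.5 -271.7    1. ]
top kraft_box [159.7 285.9] 0.97 [463.7 247.9  54.9]
top kraft_box [278.7 236.4] 0.52 [560.4  11.1   6.1]
top marker_black [465.9 284.3] 0.7 [ 449.2 -382.1   10.9]
top seal_1 [277.6 239.4] 0.33 [554.1  13.6   6.6]
1.0 [270.8 672.5 231.3] [3.1 0.  2.8] [ 0.3 -0.3  0.5] 18.700000000000003
```

View pics/scene0.png

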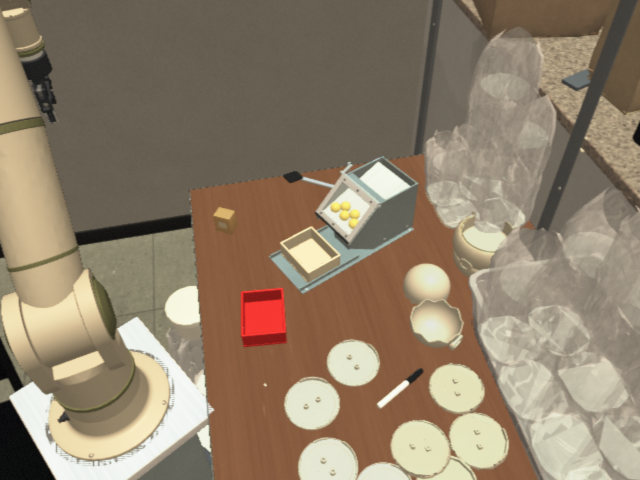

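View pics/top0.png

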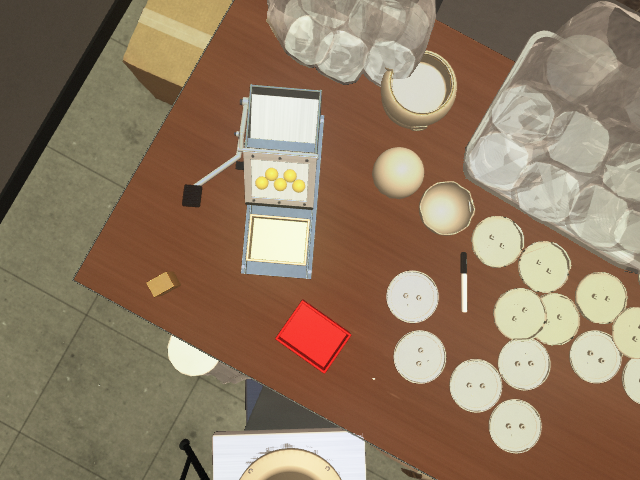

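The scene and top views agree. The cream tray is at top (279,241), the lever pad at (192,195), the red look-alike at (313,335) and the box at (160,285). Next I'll fit the tray, pad and hopper frame from depth.

```bash
cat >> h.py <<'E'
def cloud(p):
    v,u=np.mgrid[:480,:640]; z=p["z_map"].astype(float); T=np.linalg.inv(p["world_to_cam"])
    P=np.stack([(u-p["cx"])/p["fx"]*z,(v-p["cy"])/p["fy"]*z,z],-1)@T[:3,:3].T+T[:3,3]; P[z==0]=np.nan
    return P
E
python3 - <<'E'
from h import *
np.set_printoptions(precision=1,suppress=True)
s=monitor.state(); print(s["ee_rot"],s["eef_pos"])
for c in("top","scene"):
    p=grab_frame(c);P=cloud(p);X,Y,Z=P[...,0],P[...,1],P[...,2];im=p["image"].astype(int)
    def rect(n,m):
        q=P[m]; 
        if len(q)<5: print(c,n,len(q));return
        (cx,cy),sz,a=cv2.minAreaRect(q[:,:2].astype(np.float32)); print(c,n,len(q),"c",np.array([cx,cy]),"size",np.array(sz),"ang",round(a,2),"z",np.median(q[:,2]), "mean",q.mean(0))
    reg=(X>450)&(X<650)&(abs(Y-12)<90)
    rect("tray rim",reg&(Z>36)&(Z<52)&(X<620))
    rect("rails",reg&(Z>10)&(Z<19))
    rect("housing top",(X>640)&(X<950)&(abs(Y)<100)&(Z>148)&(Z<170))
    rect("pad",(im.max(-1)<55)&(X>600)&(X<720)&(Y>110)&(Y<220)&(Z>80)&(Z<160))
    rect("pad top",(im.max(-1)<55)&(X>600)&(X<720)&(Y>110)&(Y<220)&(Z>125)&(Z<145))
    blue=(im[...,2]-im[...,0]>8)&(abs(Z-3)<7)&reg
    rect("plate",blue)
E
```

```text
[3.1 0.  2.8] [270.8 672.5 231.3]
top tray rim 534 c [552.3  11.2] size [123.7  96.4] ang 83.6 z 44.85279444718037 mean [552.6  12.3  44.7]
top rails 238 c [549.5  12.3] size [133.2 144.1] ang 84.09 z 12.811259146120392 mean [552.5   6.9  13. ]
top housing top 2412 c [820.6 -11.6] size [155.7 264.3] ang 82.55 z 153.13113434086284 mean [762.5 -12.4 154.5]
top pad 369 c [633.8 164. ] size [32.8 40.6] ang 85.15 z 134.90880408435112 mean [633.  163.2 134.9]
top pad top 369 c [633.8 164. ] size [32.8 40.6] ang 85.15 z 134.90880408435112 mean [633.  163.2 134.9]
top plate 1716 c [567.8  10.3] size [148.1 180.5] ang 83.97 z 1.829318769440647 mean [546.4   8.3   1.9]
scene tray rim 569 c [553.3  10.5] size [128.1  98.5] ang 82.71 z 45.401987966175625 mean [552.2   8.9  44.5]
scene rails 642 c [566.5   7. ] size [145.5 180.8] ang 84.68 z 13.040960614968753 mean [560.5   3.7  13.5]
scene housing top 1285 c [817.  -10.1] size [158.6 270.7] ang 83.57 z 155.1901638167643 mean [760.5 -14.7 155.7]
scene pad 121 c [631.6 161.9] size [35.1 36.9] ang 82.9 z 138.27980215991965 mean [631.2 161.1 138.3]
scene pad top 121 c [631.6 161.9] size [35.1 36.9] ang 82.9 z 138.27980215991965 mean [631.2 161.1 138.3]
scene plate 776 c [568.    6.3] size [138.3 179.3] ang 83.61 z 4.904046473680978 mean [559.5  -1.    5. ]
```

```bash
cat >> h.py <<'E'
YAW=np.radians(-6.2); O=np.array([675.,-2.5,0]); RH=cv2.Rodrigues(np.array([0,0,YAW]))[0]
from scipy.spatial.transform import Rotation as Ro
def where():
    s=monitor.state(); R=Ro.from_euler("xyz",s["ee_rot"]).as_matrix(); e=np.array(s["eef_pos"])
    print("t",round(s["time_s"],2),"hop",np.round(RH.T@(e-O),1),"rpy deg",np.round(np.degrees(s["ee_rot"]),1),"F hop",np.round(RH.T@np.array(s["ft_force"]),1),"w",round(s["grip_width"],1))
    return e,R
def to(*tg):
    e,R=where()
    for t in tg: g=O+RH@np.array(t,float); print(t,"world",np.round(g),"tool cm",np.round(R.T@(g-e)/10,2)); e=g
E
python3 -c "
from h import *
to((-200,90,200),(-225,0,130),(-225,0,22))"
python3 -m jog '[0,0,0,0,-6.5, 0,0,0,0,-6.5]'
python3 -c "
from h import *
to((-200,90,200),(-225,0,130),(-225,0,22))"
```

```text
t 1.1 hop [-474.7  627.4  231.3] rpy deg [180.    0.  158.1] F hop [-0.4  0.  -0.3] w 85.1
(-200, 90, 200) world [486. 109. 200.] tool cm [-41.01 -44.28   3.13]
(-225, 0, 130) world [451.  22. 130.] tool cm [-0.03 -9.34  7.  ]
(-225, 0, 22) world [451.  22.  22.] tool cm [ 0.  -0.  10.8]
time_s: 1.35
eef_pos: [270.7, 672.5, 231.3]
ee_rot: [-3.142, 0.0, 2.989]
ft_force: [0.0, -0.2, -0.1]
grip_width: 51.6
gripper_force: 0.0
t 1.35 hop [-474.8  627.4  231.3] rpy deg [-180.     0.   171.3] F hop [ 0.  -0.2 -0.1] w 51.6
(-200, 90, 200) world [486. 109. 200.] tool cm [-29.81 -52.48   3.13]
(-225, 0, 130) world [451.  22. 130.] tool cm [ 2.1 -9.1  7. ]
(-225, 0, 22) world [451.  22.  22.] tool cm [ 0.   0.  10.8]
```

```bash
python3 -m jog '[0,0,0,0,-2.5, 0,-2.6,-4.8,0.3,0, 0,-2.6,-4.8,0.3,0, 0,-2.6,-4.8,0.3,0, 0,-2.6,-4.8,0.3,0, 0,-2.6,-4.8,0.3,0, 0,-2.6,-4.8,0.3,0, 0,-2.6,-4.8,0.3,0, 0,-2.6,-4.8,0.3,0, 0,-2.6,-4.8,0.3,0, 0,-2.6,-4.8,0.3,0, 0,0,0,0,0]'
python3 -c "
from h import *
to((-225,0,110),(-225,0,22))"
```

```text
time_s: 2.85
eef_pos: [476.8, 161.9, 201.3]
ee_rot: [-3.14, 0.001, 3.021]
ft_force: [-0.0, 0.6, -0.0]
grip_width: -0.1
gripper_force: 0.0
t 2.85 hop [-214.8  142.   201.3] rpy deg [-179.9    0.   173.1] F hop [-0.1  0.6 -0. ] w -0.1
(-225, 0, 110) world [451.  22. 110.] tool cm [  0.84 -14.2    9.15]
(-225, 0, 22) world [451.  22.  22.] tool cm [0.01 0.01 8.8 ]
```

```bash
python3 -m jog '[0,0.3,-4.8,2.5,0, 0,0.3,-4.8,2.5,0, 0,0.2,-4.6,3,0, 0,0,0,3,0, 0,0,0,3,0, 0,0,0,2.8,0, 0,0,0,1,0, 0,0,0,0,0]'
python3 - <<'E'
from h import *
to((-180,0,22),(-130,0,22))
p=grab_frame("scene"); save(p,"s1")
p=grab_frame("wrist"); save(p,"w1")
a=cv2.imread("pics/s1.png")[140:300,190:430]; b=cv2.imread("pics/w1.png")
cv2.imwrite("pics/c1.png",np.hstack([cv2.resize(a,(450,300)),cv2.resize(b,(350,300))]))
E
```

```text
time_s: 3.85
eef_pos: [451.4, 26.8, 23.1]
ee_rot: [-3.141, -0.001, 3.03]
ft_force: [0.6, -0.5, 0.4]
grip_width: -0.1
gripper_force: 0.0
t 3.85 hop [-225.5    5.    23.1] rpy deg [-1.800e+02 -1.000e-01  1.736e+02] F hop [ 0.6 -0.4  0.4] w -0.1
(-180, 0, 22) world [496.  17.  22.] tool cm [-4.55 -0.48  0.11]
(-130, 0, 22) world [546.  12.  22.] tool cm [-5.    0.02 -0.  ]
```

View pics/c1.png

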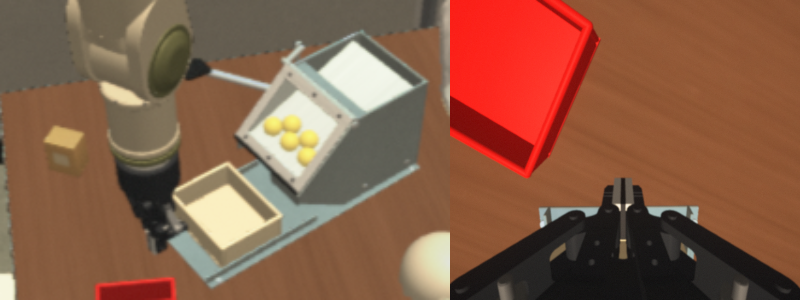

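The fingers stand in front of the tray's front wall, clear of the red look-alike. Pushing now.

```bash
python3 -m jog '[0,-2,-0.5,0,0, 0,-2,0,0,0, 0,-0.7,0,0,0, 0,-0.7,0,0,0, 0,-0.7,0,0,0, 0,-0.7,0,0,0, 0,-0.7,0,0,0, 0,-0.7,0,0,0]'
python3 -c "
from h import *
to((-134,0,22))"
```

```text
time_s: 4.95
eef_pos: [532.8, 12.0, 23.3]
ee_rot: [-3.142, -0.0, 3.029]
ft_force: [-3.1, 0.1, 2.6]
grip_width: 0.2
gripper_force: 1.6
t 4.95 hop [-142.9   -0.9   23.3] rpy deg [-180.    -0.   173.6] F hop [-3.1 -0.3  2.6] w 0.2
(-134, 0, 22) world [542.  12.  22.] tool cm [-0.89  0.09  0.13]
```

```bash
python3 -m jog '[0,-0.4,0,0,0, 0,-0.3,0,0,0, 0,0,0,0,0]'; python3 -m jog '[0,-0.3,0,0,0, 0,0,0,0,0]'; python3 -m jog '[0,-0.3,0,0,0, 0,0,0,0,0]'
python3 -c "
from h import *
where()"
```

```text
time_s: 5.32
eef_pos: [540.0, 11.2, 23.2]
ee_rot: [3.141, 0.001, 3.029]
ft_force: [0.4, 0.5, -0.1]
grip_width: 0.0
gripper_force: 0.2
time_s: 5.58
eef_pos: [542.4, 10.9, 23.2]
ee_rot: [-3.141, -0.0, 3.029]
ft_force: [-1.8, -0.3, 1.1]
grip_width: 0.0
gripper_force: 1.0
time_s: 5.82
eef_pos: [542.4, 10.7, 23.1]
ee_rot: [-3.141, -0.005, 3.03]
ft_force: [-10.3, 1.3, 6.3]
grip_width: -0.2
gripper_force: 5.0
t 5.83 hop [-133.3   -1.2   23.1] rpy deg [-179.9   -0.3  173.6] F hop [-10.4   0.2   6.3] w -0.2
```

The force climbed at the predicted position, so the tray is on its stop. I'll seat it, back off and check.

```bash
python3 -m jog '[0,-0.3,0,0,0, 0,0,0,0,0, 0,0,0,0,0]'; python3 -m jog '[0,1,0,0,0, 0,3,0,0,0, 0,1,0,-5,0, 0,0,0,-5,0, 0,0,3,-5,0, 0,0,5,-2,0, 0,0,0,0,0]'
python3 - <<'E'
from h import *
np.set_printoptions(precision=1,suppress=True)
to((-60,160,160))
for c in("top","scene"):
    p=grab_frame(c); save(p,c+"2");P=cloud(p);X,Y,Z=P[...,0],P[...,1],P[...,2];im=p["image"].astype(int)
    L=(P-O)@RH
    m=(abs(Z-45)<7)&(L[...,0]>-190)&(L[...,0]<-58)&(abs(L[...,1])<75)
    q=L[m];print(c,"tray rim x",np.percentile(q[:,0],[1,99]),"y",np.percentile(q[:,1],[1,99]))
    m=(im.max(-1)<55)&(L[...,0]>-100)&(L[...,0]<-20)&(abs(L[...,1]-160)<35)&(Z>115)&(Z<150)
    if m.sum(): print(c,"pad",m.sum(),np.median(L[m],0),np.percentile(L[m],[2,98],axis=0))
E
```

```text
time_s: 6.2
eef_pos: [542.4, 10.6, 23.0]
ee_rot: [-3.14, -0.01, 3.031]
ft_force: [-16.5, 3.9, 12.3]
grip_width: 0.0
gripper_force: 8.8
time_s: 7.08
eef_pos: [509.9, 99.8, 195.6]
ee_rot: [3.137, 0.006, 3.035]
ft_force: [0.2, 0.1, -0.4]
grip_width: 0.0
gripper_force: 0.0
t 7.08 hop [-175.2   83.9  195.6] rpy deg [179.8   0.4 173.9] F hop [ 0.1  0.1 -0.4] w 0.0
(-60, 160, 160) world [633. 163. 160.] tool cm [-11.5   7.6   3.7]
top tray rim x [-123.1  -59.4] y [-61.7  61.2]
top pad 347 [-58.7 159.1 134.8] [[-77.7 145.  129.6]
 [-40.2 176.1 138.9]]
scene tray rim x [-123.2  -59. ] y [-63.2  60.8]
scene pad 116 [-59.9 156.7 138. ] [[-78.4 142.4 134. ]
 [-42.5 174.1 143.1]]
```

Both views show the tray front at hopper x −123, which is home. The pad is at (−60, 158, 136). Moving above the pad.

```bash
python3 -m jog '[0,-4,2.5,0,0, 0,-4,2.5,1.5,0, 0,-3.4,2.5,1.5,0, 0,0,0,1,0, 0,0,0,0,0]'
python3 -c "
from h import *
to((-60,159,140))"; python3 -m jog '[0,0,0,0.6,0, 0,0,0,0.5,0]';python3 -m jog '[0,0,0,0.4,0, 0,0,0,0,0]'
python3 -c "
from h import *
to((-60,159,136))"
```

```text
time_s: 7.8
eef_pos: [628.0, 155.3, 151.4]
ee_rot: [-3.139, -0.003, 3.028]
ft_force: [0.0, -0.6, -0.2]
grip_width: 0.4
gripper_force: 0.0
t 7.8 hop [-63.8 151.8 151.4] rpy deg [-179.9   -0.2  173.5] F hop [ 0.1 -0.6 -0.2] w 0.4
(-60, 159, 140) world [633. 162. 140.] tool cm [-0.38  0.72  1.14]
time_s: 8.05
eef_pos: [629.0, 156.4, 142.5]
ee_rot: [-3.142, 0.0, 3.029]
ft_force: [-0.3, 0.4, -0.4]
grip_width: -0.0
gripper_force: 0.0
time_s: 8.3
eef_pos: [629.1, 157.1, 138.2]
ee_rot: [-3.141, -0.0, 3.029]
ft_force: [0.5, 0.4, 0.1]
grip_width: -0.2
gripper_force: 0.0
t 8.3 hop [-62.8 153.7 138.2] rpy deg [-180.    -0.   173.6] F hop [0.5 0.4 0.1] w -0.2
(-60, 159, 136) world [633. 162. 136.] tool cm [-0.28  0.53  0.22]
```

```bash
python3 -m jog '[0,-0.3,0.4,0,0, 0,0,0,0.4,0, 0,0.12,0,0.4,0, 0,0.12,0,0.4,0, 0,0,0,0,0]'
python3 -c "
from h import *
where()"
python3 -m jog '[0,0.15,0,0.5,0, 0,0.15,0,0.5,0, 0,0.15,0,0.5,0, 0,0.12,0,0.5,0, 0,0.12,0,0.5,0, 0,0.1,0,0.5,0, 0,0.08,0,0.5,0, 0,0,0,0,0]'
python3 -c "
from h import *
where();p=grab_frame('scene'); save(p,'s3');a=p['image'][120:280,220:430,::-1];cv2.imwrite('pics/c3.png',cv2.resize(a,(630,480)))"
```

```text
time_s: 8.93
eef_pos: [630.3, 161.2, 126.0]
ee_rot: [3.141, -0.0, 3.03]
ft_force: [0.0, 2.9, 3.3]
grip_width: 0.2
gripper_force: 1.5
t 8.93 hop [-62.1 158.  126. ] rpy deg [180.   -0.  173.6] F hop [-0.3  2.9  3.3] w 0.2
time_s: 9.93
eef_pos: [621.4, 161.7, 90.8]
ee_rot: [-3.141, -0.001, 3.029]
ft_force: [1.9, 1.0, 3.5]
grip_width: 0.2
gripper_force: 1.8
t 9.93 hop [-71.  157.5  90.8] rpy deg [-180.    -0.   173.6] F hop [1.8 1.2 3.5] w 0.2
```

View pics/c3.png

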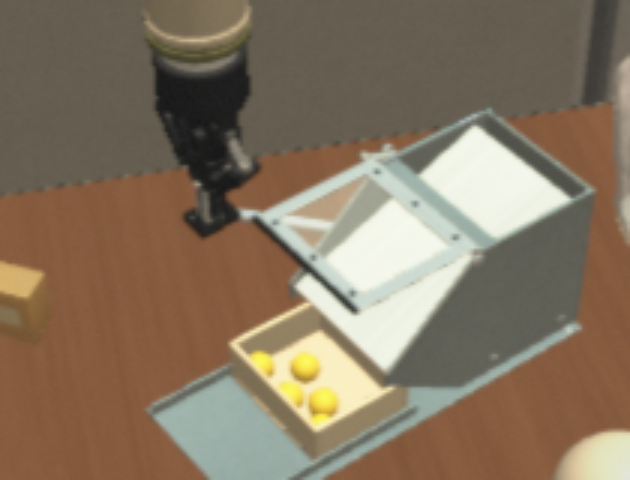

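The lid is open. Five seals lie in the tray, at crop (260,363), (304,366), (290,393), (323,402) and (321,420), and the hopper floor is empty. I'll hold briefly, then ease the lever up.

```bash
python3 -m jog '[0,0,0,0,0, 0,0,0,0,0, 0,0,0,0,0, 0,0,0,-0.1,0, 0,-0.03,0,-0.2,0, 0,-0.03,0,-0.2,0, 0,-0.03,0,-0.2,0, 0,-0.04,0,-0.2,0, 0,-0.04,0,-0.2,0, 0,-0.04,0,-0.2,0, 0,-0.04,0,-0.2,0, 0,-0.05,0,-0.2,0]'
python3 -m jog '[0,-0.05,0,-0.2,0, 0,-0.05,0,-0.2,0, 0,-0.05,0,-0.2,0, 0,-0.05,0,-0.2,0, 0,-0.05,0,-0.2,0, 0,-0.06,0,-0.2,0, 0,-0.06,0,-0.2,0, 0,-0.06,0,-0.2,0, 0,-0.06,0,-0.2,0, 0,-0.06,0,-0.2,0]'
python3 -c "
from h import *
where()"
```

```text
time_s: 11.48
eef_pos: [624.6, 161.6, 108.4]
ee_rot: [-3.141, -0.0, 3.029]
ft_force: [0.9, -1.5, 3.3]
grip_width: -0.1
gripper_force: 1.6
time_s: 12.72
eef_pos: [630.1, 161.2, 128.4]
ee_rot: [3.142, -0.0, 3.029]
ft_force: [-2.3, -1.9, 3.6]
grip_width: -0.2
gripper_force: 1.6
t 12.72 hop [-62.4 157.8 128.4] rpy deg [180.   -0.  173.6] F hop [-2.1 -2.2  3.6] w -0.2
```

```bash
python3 -m jog '[0,-0.05,0,-0.15,0, 0,-0.05,0,-0.15,0, 0,-0.05,0,-0.15,0, 0,-0.05,0,-0.15,0, 0,0,0,-0.15,0, 0,0,0,-0.15,0, 0,0,0,-0.15,0, 0,0,0,-0.15,0, 0,0,0,0,0]'
python3 -m jog '[0,0,0,-1,0, 0,0,0,-3,0, 0,0,0,-3,0, 0,3,2,-2,0, 0,3,2,0,0, 0,0,0,0,0, 0,0,0,0,0]'
python3 -c "
from h import *
where();p=grab_frame('scene'); save(p,'s4');a=p['image'][120:280,220:430,::-1];cv2.imwrite('pics/c4.png',cv2.resize(a,(630,480)))
p=grab_frame('top');P=cloud(p);L=(P-O)@RH;m=(abs(L[...,2]-45)<7)&(L[...,0]>-190)&(L[...,0]<-58)&(abs(L[...,1])<75)
print(np.percentile(L[m][:,0],1))"
```

```text
time_s: 13.85
eef_pos: [632.2, 160.9, 140.3]
ee_rot: [3.142, 0.0, 3.029]
ft_force: [0.4, -1.2, 0.7]
grip_width: 0.2
gripper_force: 0.0
time_s: 14.72
eef_pos: [577.5, 207.0, 230.8]
ee_rot: [-3.142, 0.001, 3.029]
ft_force: [1.1, 0.2, 0.4]
grip_width: 0.1
gripper_force: 0.0
t 14.72 hop [-119.6  197.7  230.8] rpy deg [-1.800e+02  1.000e-01  1.736e+02] F hop [1.1 0.4 0.4] w 0.1
-123.09403461478999
```

View pics/c4.png

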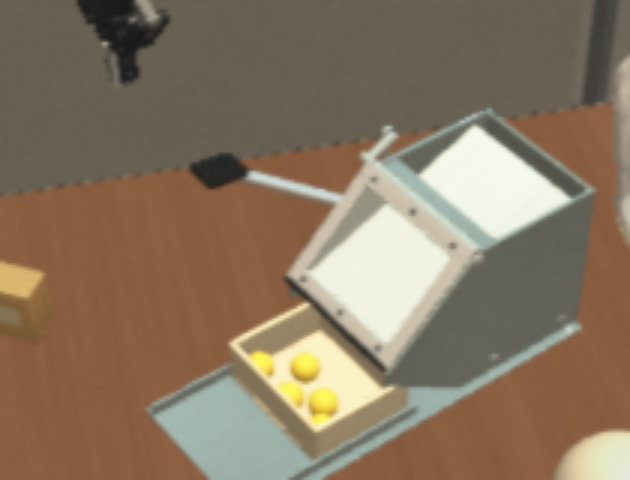

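The lid is shut, the five seals are in the tray around (300,390), the tray is home and the robot is clear. Handing in.

```bash
python3 -c "
from bench import order
print(order.close_job())"
```

```text
the job is handed in; nothing more can be done
None
```

The job is handed in, verdict not shown: my last pictures show the tray home against its stop, all five seals in it, the lid eased shut over about 3 s, and the robot clear.

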